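# Draw the filter cassette for inspection over the catch tray

## Task

The cassette of the bench air-filter unit is due for inspection. Slide the steel catch tray along the table, without lifting it, until it lies squarely against the unit's left side and about midway along it; then swing the unit's cover flap fully back, draw the filter cassette up out of its pocket by its red tab, and hold it upright over the middle of the tray with its lower edge about 10 cm above the table. Finish while still holding it there, the tray still in place and the flap still open, and do not disturb the other things on the table.

Things in the scene. Friction and masses are not known exactly. Their poses are not given: they have to be found in the camera images.
- filter_unit: bench air-filter unit, a white box 144 (x) x 150 (y) x 108 mm high, fixed; louvres, gauge and green switch on its front (-x), black hose spigot 30 mm out of its right side. Origin: centre of underside; x to its back, y to its left. Its top is an open well, 132 x 138 mm inside, 44 mm deep, under the flap; in the middle of the well floor the cassette's pocket, 74 (x) x 24 (y) mm
- flap (a joint): grey cover flap on top of the unit, 146 x 152 x 5 mm, hinged along the back edge of the well: 0 = closed, grows as its front edge swings up and back, 1.57 = upright, 1.75 = its stop, fully back. Friction hinge: it stays where it is left and moves with about 2 N at the handle; may start slightly ajar (up to 0.08)
- flap_handle (a point): middle of the black bridge handle on the flap: a round bar of 10 mm diameter, 68 mm long, parallel to the hinge (the unit's y), its middle line 31 mm off the flap's upper face, 112 mm from the hinge and 30 mm from the flap's front edge; its z axis is the flap's outward normal
- flap_hinge (a point): middle of the flap's hinge axis (which runs along the unit's y), at the top back of the unit, 108 mm above the table; with the flap closed the handle's bar lies 112 mm in front of it and 37 mm higher
- cassette: filter cassette under the flap: aluminium frame 70 (x) x 20 (y) x 56 mm high with beige pleats, hanging on the well floor by a flange 82 x 30 x 4 mm, above it a red tab 40 (x) x 12 (y) x 34 mm high; 94 mm high in all, 0.08 to 0.16 kg. Origin: centre of its lower edge, 8 mm above the table at the start; z up. 2 mm play all round; lifts straight up, clear of the unit's rim at 108 mm
- cassette_tab (a point): point in the red tab, 20 mm above the top of the flange and 14 mm below the tab's top; the tab is gripped across its 12 mm, that is along the cassette's y
- tray: the stainless catch tray, an open tray 100 mm (x) by 90 mm (y) by 22 mm high, walls 3 mm, about 0.2 kg, loose, 4 to 20 cm clear of the unit on its left. Origin: centre of its underside
- tray_spot (a point): on the unit's left: where the tray's origin lies when the tray's 100 mm side touches the unit's left side, midway along it (121 mm to the left of the unit's origin, at table height); axes as the unit's
- tube_rack: yellow microtube rack with four tubes, 46 x 112 x 39 mm, a bystander to the right of the unit; leave it alone. Origin: centre of its underside
- coverslip_box: small white box with a green label, 34 x 34 x 16 mm, a bystander to the front right of the unit; leave it alone. Origin: centre of its underside
- vial_white: small white screw vial, 24 mm diameter, 32 mm high, a bystander in front of the tray; leave it alone. Origin: centre of its underside

How it is judged:
On the way, in this order (a step that is already met when the one before it is completed fails the run):
1. the tray lies squarely against the unit's left side, midway along it, with the flap not yet opened (horizontal distance between tray and tray_spot below 0.03 m and y of tray in the frame of filter_unit below 0.131 m and angle between the y axis of tray and the y axis of filter_unit, either way round below 0.12 rad and linear speed of tray below 0.02 m/s and value of joint flap below 0.3 rad), for 0.2 s.
2. the flap is swung fully back (1.45 rad or more) while the cassette still sits in its pocket (value of joint flap above 1.45 rad and z of cassette in the frame of filter_unit below 0.02 m), for 0.2 s.
3. the cassette is drawn up out of its pocket, gripped, above the pocket (z of cassette in the frame of filter_unit above 0.064 m and horizontal distance between cassette and filter_unit below 0.04 m and angle between cassette's own z axis and vertical below 0.35 rad and contact force between cassette and the fingers above 0.5 N), for 0.05 s.
At the end, for the whole second after the job is handed in: the fingers alone hold the cassette still, upright within 0.2 rad, within 30 mm of the tray's middle, lower edge 60 to 150 mm above the table; flap at 1.45 rad or more; tray within 10 mm of the unit's left side, 30 mm of its spot, square within 0.12 rad, flat on the table (horizontal distance between cassette and tray below 0.03 m and height (world z) of cassette between 0.06 and 0.15 m and angle between cassette's own z axis and vertical below 0.2 rad and linear speed of cassette below 0.03 m/s and contact force between cassette and the fingers above 0.5 N and contact force between cassette and tray below 0.05 N and contact force between cassette and filter_unit below 0.05 N and value of joint flap above 1.45 rad and horizontal distance between tray and tray_spot below 0.03 m and y of tray in the frame of filter_unit below 0.131 m and angle between the y axis of tray and the y axis of filter_unit, either way round below 0.12 rad and angle between tray's own z axis and vertical below 0.05 rad); the arm keeps its last pose, push and grip.
It fails at once if the tray is lifted (20 mm) or tipped (0.3 rad) (height (world z) of tray above 0.02 m or angle between tray's own z axis and vertical above 0.3 rad).
It fails at once if a bystander is moved by more than 20 mm (distance of any of tube_rack, coverslip_box, vial_white from where it was at the start of the episode above 0.02 m).
It also fails if it takes over 72 s, if anything falls off the work surface, if the arm or the gripper's body presses on something with over 40 N, if the wrist force passes 120 N, or if a joint passes its speed limit or range.

## Robot

A 6-joint arm with a two-finger parallel gripper is mounted at the origin on the work surface; the furniture and walls round the work are solid. World frame = base frame: x ahead of the robot, y to its left, z up, the work surface at z = 0. Lengths are in m, angles in rad, forces in N, time in s.
With the tool pointing down it reaches from about 0.35 to 0.875 m from the base axis. Payload 4.2 kg.
Tool frame: the origin (TCP) lies at the very end of the fingers, on their centre line; the grasp point (between the pads) lies 19 mm behind it (hold_point_z is the distance from the TCP to the grasp point, in m); z points along the fingers, y is the direction in which the jaws open and shut (so a half turn about z gives the same grasp; the last joint's range is limited). The gripper opens to 85 mm and grips with 20 to 120 N. Pads are 22 mm wide; open, the fingers measure 114 mm over their backs; the gripper's body (76 mm by 85 mm) begins 54 mm behind the grasp point. The pads swing forward as they close: fully open they stand 13 mm farther back than shut.
Start: joints at [-0.996, 0.385, 0.008, 0, -1.194, -0.259], TCP at [0.194, -0.594, 0.231] pointing down, gripper open.
Joint ranges: [-3.14, 3.14], [-1.21, 2.06], [-1.07, 1.41], [-3.16, 2.05], [-2.99, -0.16], [-3.1, 3.1]. Speed limits (rad/s): [2.79, 2.79, 3.14, 3.14, 3.14, 3.14].

## Interface

Orientations are given as a unit quaternion [w, x, y, z].
In Python, from rig import * gives the robot as it stands. The module is installed in compiled form; this text tells all that it offers.
- The arm moves only by the shell command python3 -m pendant 'ROWS' [FORCE]. ROWS is JSON, a list of rows, each a list of 3 entries, a list of its own where there are three numbers: the finger opening in mm, from 0 to 85.4, then the shift along the world's x, y, z in mm, then the turn about the world's z in degrees. A call has 1 to 5 rows; each row shifts and turns the pose as measured when the row begins; what a row does not reach is not made up. A row lasts 1/10 s, in which the tool goes at most 50 mm and 8.59 degrees, less where a joint would pass 70% of its speed; a pose out of reach is approached as far as the arm can. A call is refused whole if a number of a shift passes 50 or a number of a turn 8.59, either way. A call with a gripper value outside its range is refused whole. The fingers move at their own pace and stop on an object; FORCE is the grip in N (left out, the last holds). Time passes only in rows, so rows that do not move let the fingers close. It gives the time, the measured TCP pose, the force and the opening at its end, in the units of the state.
- read_state(): the state, without advancing time (a new reading comes with each control period).
- camera(name): name is "side" or "top" or "wrist"; returns a dict with "frame" (420x560x3 uint8, blue, green, red), "K" (3x3 intrinsics, pixels), "view" (4x4, takes a point from world to camera coordinates); the wrist camera has in their place "tool_from_camera" (4x4, takes a point from camera to tool coordinates, whose origin is the TCP and whose axes are the flange's). Camera axes: x right, y down, z forward; pixel columns grow to the right and rows downward; lengths in m; the calibration is good to about 2 mm. A picture is of the moment at which its call begins: read the wrist's pose just before it. There is no depth.
- hand_in(): hands the job in, once; it reports no verdict.
The state is a dict: "time_s": time; "qpos": joint angles; "qvel": joint speeds; "joint_efforts": joint torques, N m; "ee_pos": TCP position; "ee_rot": TCP orientation; "contact_force": force on the tool from outside, world axes, zero at the start; "wrist_torque": the same for the moment, N m; "gripper_width": finger opening in m.
Only numpy, scipy, OpenCV 4.12 (cv2) and the standard library are available. Lean on these libraries where they do the work, as an engineer would, in place of code of your own. Each camera call takes 0.05 s, during which the arm holds its last target.

## Working session

There is one attempt and no reset: what is moved stays moved. The work goes in short steps, Python scripts to look and compute and a shell command to move; the robot and the scene stay as the last step left them, time stands still between calls to the robot, and variables do not carry over. Pictures are saved under pics/ and viewed, and the job is handed in when it is done.

```bash
mkdir -p pics
cat > h.py <<'E'
from rig import *
import numpy as np, cv2
def snap(n,f):
    c=camera(n); cv2.imwrite('pics/'+f+'.png',c['frame']); return c
def ray(c,u,v):
    V=np.array(c['view']);K=np.array(c['K']);d=np.linalg.inv(K)@[u,v,1];R=V[:3,:3]
    return -R.T@V[:3,3], R.T@d
def atz(c,u,v,z):
    o,d=ray(c,u,v); return o+d*(z-o[2])/d[2]
def proj(c,p):
    V=np.array(c['view']);q=V[:3,:3]@np.array(p)+V[:3,3];k=np.array(c['K'])@q;return k[:2]/k[2]
E
python3 - <<'E'
from h import *
import pickle
print(read_state())
C={}
for n in('top','side','wrist'):
    C[n]=snap(n,n+'0')
    print(n,[C[n].get('view'),C[n]['K']] if n!='wrist' else C[n]['tool_from_camera'])
pickle.dump(C,open('c0.pkl','wb'))
E
```

```text
{'time_s': 0.0, 'qpos': array([-9.96404764e-01,  3.85539670e-01,  6.66179825e-03, -5.14994391e-04,
       -1.19400846e+00, -2.58606443e-01]), 'qvel': array([ 0.00062995, -0.00205848, -0.00035135,  0.00075141,  0.00047575,
        0.00019292]), 'joint_efforts': array([ 4.39354890e-04, -3.92283690e+01,  1.88399720e+01,  4.18587193e+00,
       -4.53637374e-03,  3.04550667e-06]), 'ee_pos': array([ 0.193952  , -0.59354001,  0.23024348]), 'ee_rot': array([-2.03893212e-04, -1.57143430e-01,  9.87575209e-01,  1.05249214e-03]), 'contact_force': array([ 0.05062121, -0.81374428,  0.2605494 ]), 'wrist_torque': array([-0.06930614, -0.01016206, -0.00130334]), 'gripper_width': 0.08532660747625526}
top [array([[ 0.03004351, -0.99951395,  0.00832175, -0.06051061],
       [-0.98044705, -0.0310882 , -0.19431188,  0.52697738],
       [ 0.19447614, -0.00232122, -0.9809045 ,  1.03759335],
       [ 0.        ,  0.        ,  0.        ,  1.        ]]), array([[502.66192578,   0.        , 285.91367912],
       [  0.        , 502.66192578, 209.08288044],
       [  0.        ,   0.        ,   1.        ]])]
side [array([[-0.87732757,  0.47955018,  0.01810977,  0.46327782],
       [ 0.32339647,  0.61868616, -0.71599033, -0.06956747],
       [-0.35455756, -0.62230142, -0.69787526,  1.26602306],
       [ 0.        ,  0.        ,  0.        ,  1.        ]]), array([[456.87756909,   0.        , 280.86527543],
       [  0.        , 456.87756909, 217.50205181],
       [  0.        ,   0.        ,   1.        ]])]
wrist [[ 2.72828263e-04 -9.49268966e-01 -3.14465190e-01  8.07504180e-02]
 [ 9.99999830e-01  4.21249736e-04 -4.04022732e-04  9.61053621e-04]
 [ 5.15994620e-04 -3.14465027e-01  9.49268919e-01 -1.42771605e-01]
 [ 0.00000000e+00  0.00000000e+00  0.00000000e+00  1.00000000e+00]]
```

View pics/top0.png

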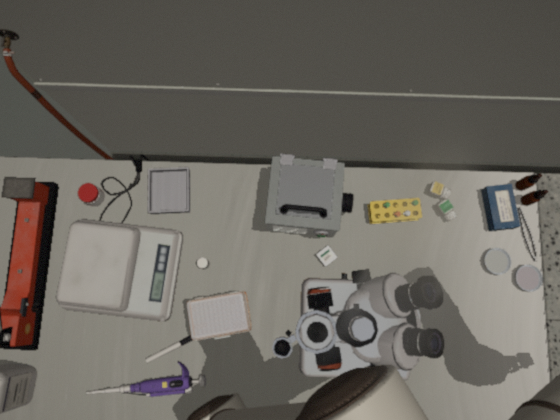

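View pics/side0.png

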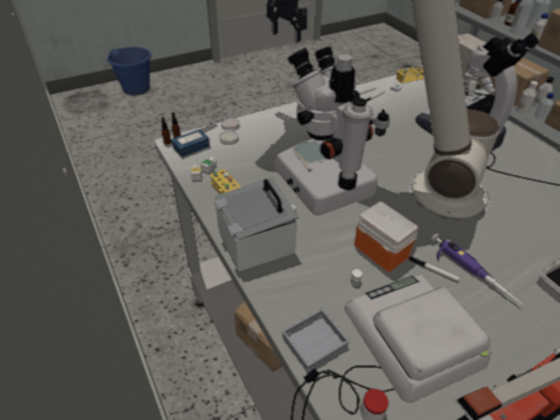

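Run:
```python
import cv2
t=cv2.imread('pics/top0.png')
cv2.imwrite('pics/top0a.png',cv2.resize(t[145:275,140:360],None,fx=3.6,fy=3.6,interpolation=cv2.INTER_CUBIC))
s=cv2.imread('pics/side0.png')
cv2.imwrite('pics/side0a.png',cv2.resize(s[170:380,200:380],None,fx=2.85,fy=2.85,interpolation=cv2.INTER_CUBIC))
```

```text
(no output)
```

View pics/top0a.png

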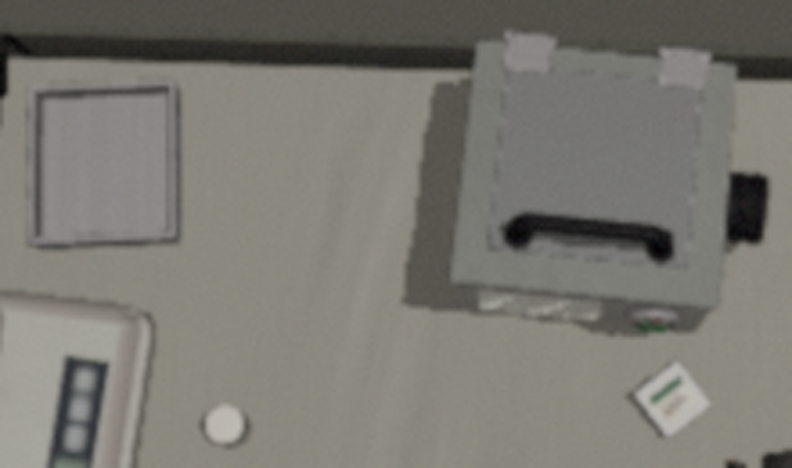

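View pics/side0a.png

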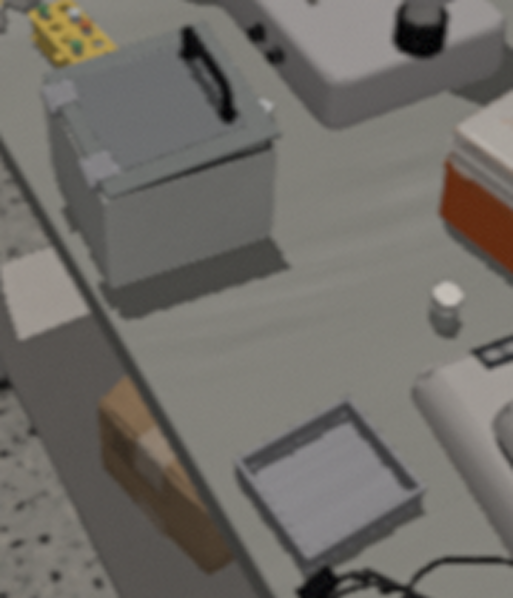

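```bash
cat > fit.py <<'E'
from h import *
import pickle
from scipy.optimize import least_squares
C=pickle.load(open('c0.pkl','rb'))
T=lambda x,y:(140+x/3.6,145+y/3.6); S=lambda x,y:(200+x/2.85,170+y/2.85)
def R(a): return np.array([[np.cos(a),-np.sin(a)],[np.sin(a),np.cos(a)]])
def upt(p,l):
    return np.r_[p[:2]+R(p[2])@l[:2],l[2]]
def flap(p,r,h,y): # r from hinge, h above closed lower plane
    a=p[3]; hx=.072
    return upt(p,[hx-r*np.cos(a)+h*np.sin(a)*1.0, y, .108+r*np.sin(a)+h*np.cos(a)])
def pts(p):
    return [('top',T(478,42),flap(p,.0,.006,.076)),('top',T(736,68),flap(p,.0,.006,-.076)),
    ('top',T(716,305),flap(p,.146,.006,-.076)),('top',T(452,282),flap(p,.146,.006,.076)),
    ('top',T(518,222),flap(p,.112,.037,.034)),('top',T(662,237),flap(p,.112,.037,-.034)),
    ('side',S(277,135),flap(p,.146,.006,.076)),
    ('side',S(117,290),upt(p,[.072,.075,0])),('side',S(271,238),upt(p,[-.072,.075,0]))]
def res(p): return np.concatenate([proj(C[n],q)-np.array(o) for n,o,q in pts(p)])
r=least_squares(res,[.6,-.1,0,.05],loss='soft_l1');print(r.x,np.degrees(r.x[2]));print(res(r.x).reshape(-1,2).round(1))
u=r.x
def tp(p):
    L=[upt(p,[sx*.05,sy*.045,.022]) for sx,sy in((1,1),(1,-1),(-1,-1),(-1,1))]
    return list(zip(['top']*4,[T(30,87),T(178,80),T(180,240),T(28,246)],L))+list(zip(['side']*4,[S(312,565),S(237,465),S(347,402),S(424,490)],L))
def rt(p): return np.concatenate([proj(C[n],q)-np.array(o) for n,o,q in tp(p)])
r=least_squares(rt,[.7,.2,0],loss='soft_l1');print('tray',r.x,np.degrees(r.x[2]));print(rt(r.x).reshape(-1,2).round(1))
t=r.x
print('spot',upt(u,[0,.121,0]),'tray in unit',R(-u[2])@(t[:2]-u[:2]))
print('vial',atz(C['top'],*T(226,424),.032),'scale corner',atz(C['top'],*T(150,318),.05))
E
python3 fit.py
```

```text
[ 0.55113382 -0.08336012 -0.07165376  0.03248218] -4.105458088538821
[[-0.3 -0.9]
 [ 0.7 -0.8]
 [ 0.8  2.1]
 [-0.8  0.8]
 [ 3.5 -0.3]
 [-2.2 -1. ]
 [ 2.   0.2]
 [-1.3  0.1]
 [ 1.  -0.6]]
tray [0.57061524 0.222264   0.08967172] 5.137810896941988
[[-1.1  0. ]
 [-2.3 -0.2]
 [-1.9 -1.4]
 [-0.3 -0.7]
 [-0.5 -1.5]
 [-0.8 -1.4]
 [ 0.2 -2.2]
 [ 0.9 -1. ]]
spot [0.55979651 0.03732939 0.        ] tray in unit [-0.00244896  0.3062346 ]
vial [0.40871746 0.13161213 0.032     ] scale corner [0.46882733 0.17791535 0.05      ]
```

Run:
```python
from h import *
import pickle
C=pickle.load(open('c0.pkl','rb'))
from scipy.optimize import least_squares
for n in('top','side'):
    print(n,ray(C[n],280,210))
# planes through camera & image line; intersect
def plane(c,a,b):
    o,d1=ray(c,*a);_,d2=ray(c,*b);n=np.cross(d1,d2);n/=np.linalg.norm(n);return n,n@o
for nm,t,s in(('line',((220,84),(410,91)),((20,50),(118,380))),('edge',((150,163),(560,178)),((165,155),(285,410)))):
    n1,k1=plane(C['top'],*t);n2,k2=plane(C['side'],*s)
    for y in(-.3,0,.3):
        A=np.array([[n1[0],n1[2]],[n2[0],n2[2]]]);print(nm,y,np.linalg.solve(A,[k1-n1[1]*y,k2-n2[1]*y]))
```

```text
top (array([ 0.31670422, -0.04168994,  1.1206815 ]), array([ 0.19233384,  0.00938106, -0.98135693]))
side (array([0.87782232, 0.60872342, 0.82532668]), array([-0.35820625, -0.63336863, -0.68615281]))
line -0.3 [ 0.9592252  -0.26539509]
line 0 [ 0.96151159 -0.26674274]
line 0.3 [ 0.96379798 -0.2680904 ]
edge -0.3 [ 0.64428533 -0.03523471]
edge 0 [ 0.65624345 -0.07147536]
edge 0.3 [ 0.66820156 -0.10771601]
```

Run:
```python
import cv2
s=cv2.imread('pics/side0.png')
cv2.imwrite('pics/s1.png',cv2.resize(cv2.convertScaleAbs(s[:,0:330],alpha=2.2),None,fx=1.4,fy=1.4))
t=cv2.imread('pics/top0.png')
cv2.imwrite('pics/t1.png',cv2.resize(cv2.convertScaleAbs(t[0:250],alpha=3),None,fx=1.4,fy=1.4))
```

```text
(no output)
```

View pics/s1.png

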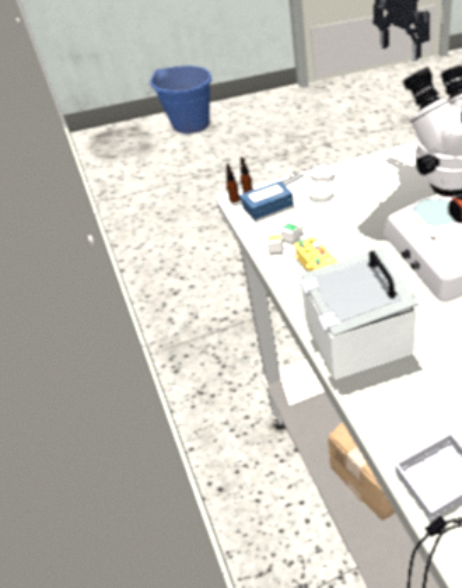

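View pics/t1.png

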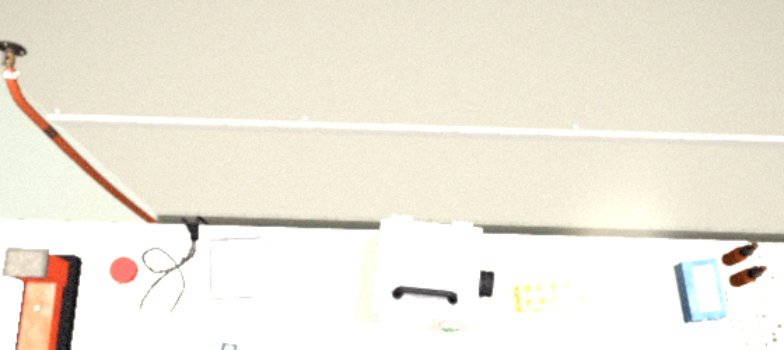

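Run:
```python
from h import *
import pickle
C=pickle.load(open('c0.pkl','rb'))
def tri(a,b):
    o1,d1=ray(C['top'],*a);o2,d2=ray(C['side'],*b)
    s=np.linalg.lstsq(np.c_[d1,-d2],o2-o1,rcond=None)[0];p,q=o1+s[0]*d1,o2+s[1]*d2
    return ((p+q)/2).round(3),np.linalg.norm(p-q).round(3)
print(tri((432,290),(299,62)),tri((430,343),(325,55)),tri((432,290),(325,55)),tri((430,343),(299,62)),tri((360,325),(345,62)))
print('scale',[atz(C['top'],u,v,z).round(3) for u,v in((182,230),(170,318)) for z in (.05,)],atz(C['top'],131,185,0),atz(C['top'],142,165,0))
print(np.linalg.inv(C['side']['view'])[:3,3])
```

```text
(array([ 0.347, -0.268,  0.34 ]), np.float64(0.012)) (array([ 0.271, -0.265,  0.341]), np.float64(0.004)) (array([ 0.326, -0.239,  0.374]), np.float64(0.065)) (array([ 0.293, -0.291,  0.312]), np.float64(0.055)) (array([ 0.295, -0.154,  0.376]), np.float64(0.005))
scale [array([0.476, 0.178, 0.05 ]), array([0.291, 0.19 , 0.05 ])] [0.58381877 0.3117214  0.        ] [0.63201415 0.29068163 0.        ]
[0.87782232 0.60872342 0.82532668]
```

```bash
python3 -m pendant '[[85,[50,0,40],0],[85,[50,0,40],0],[85,[50,20,40],0],[85,[50,20,20],0],[85,[50,20,0],0]]' 40
```

```text
time_s: 0.65
ee_pos: [0.4024, -0.5413, 0.3449]
ee_rot: [-0.002, -0.151, 0.989, 0.006]
contact_force: [0.8, -1.1, 0.4]
gripper_width: 0.0849
```

```bash
python3 -m pendant '[[85,[50,20,40],0],[85,[50,40,40],0],[85,[40,50,20],4],[85,[20,50,0],8.5],[85,[0,50,0],8.5]]'; python3 -m pendant '[[85,[0,50,0],8.5],[85,[0,50,0],8.5],[85,[0,50,0],8.5],[85,[0,50,0],8.5],[85,[0,50,0],8.5]]'
```

```text
time_s: 1.15
ee_pos: [0.5266, -0.3643, 0.4088]
ee_rot: [-0.006, -0.333, 0.943, 0.009]
contact_force: [1.1, 0.2, -0.3]
gripper_width: 0.0846
time_s: 1.65
ee_pos: [0.5256, -0.1143, 0.4059]
ee_rot: [-0.011, -0.655, 0.755, 0.008]
contact_force: [2.3, 1.2, 0.7]
gripper_width: 0.0848
```

```bash
python3 -m pendant '[[46,[10,50,0],4],[46,[10,50,0],0],[46,[10,50,0],0],[46,[10,50,0],0],[46,[10,50,0],0]]'; python3 -m pendant '[[46,[0,50,0],0],[46,[0,50,0],0],[46,[0,50,0],0],[46,[0,10,0],0],[46,[0,0,0],0]]';  python3 - <<'E'
from h import *
s=read_state();print(s['ee_pos'],s['ee_rot']);snap('wrist','w1');snap('top','t2')
E
```

```text
time_s: 2.15
ee_pos: [0.5704, 0.1318, 0.4066]
ee_rot: [-0.011, -0.684, 0.73, 0.007]
contact_force: [0.9, -0.4, 0.6]
gripper_width: 0.0461
time_s: 2.65
ee_pos: [0.5688, 0.2982, 0.4012]
ee_rot: [-0.014, -0.686, 0.727, 0.008]
contact_force: [1.4, 0.4, -0.6]
gripper_width: 0.0462
[0.56882142 0.29821415 0.40123559] [-0.01429072 -0.68621405  0.72720996  0.00846914]
```

View pics/w1.png

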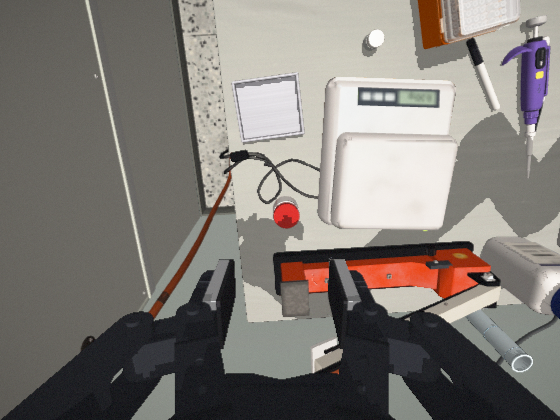

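```bash
cat >> h.py <<'E'
from scipy.spatial.transform import Rotation as Ro
def wz(u,v,z,st,c):
    w,x,y,zz=st['ee_rot'];M=np.eye(4);M[:3,:3]=Ro.from_quat([x,y,zz,w]).as_matrix();M[:3,3]=st['ee_pos']
    W=M@np.array(c['tool_from_camera']);d=W[:3,:3]@(np.linalg.inv(c['K'])@[u,v,1]);o=W[:3,3]
    return o+d*(z-o[2])/d[2]
E
python3 - <<'E'
from h import *
s=read_state();c=camera('wrist')
P=[wz(u,v,.022,s,c)[:2] for u,v in((233,83),(297,73),(304,133),(240,143))]
print(np.round(P,4),np.mean(P,0)); P=np.array(P)
for i in range(4): e=P[(i+1)%4]-P[i];print(np.linalg.norm(e),np.degrees(np.arctan2(e[1],e[0])))
print([wz(u,v,.0,s,c)[:2] for u,v in((237,156),(248,155),(275,163))],wz(373,37,.032,s,c))
E
```

```text
[[0.6231 0.1799]
 [0.5256 0.1715]
 [0.5184 0.2604]
 [0.6214 0.2696]] [0.57211283 0.22036557]
0.09786351523357349 -175.06780666691432
0.08919966691711634 94.60448486216161
0.10339998384454231 5.092950884460812
0.08969234540326092 -88.93309975792461
[array([0.63080501, 0.29295267]), array([0.61219428, 0.29247387]), array([0.56766563, 0.30895079])] [0.41445557 0.13070365 0.032     ]
```

```bash
python3 -m pendant '[[46,[3,-45,-40],-0.5],[46,[0,-40,-45],0],[46,[0,0,-50],0],[46,[0,0,-50],0],[46,[0,0,-50],0]]'; python3 -m pendant '[[46,[0,0,-50],0],[46,[0,0,-50],0],[46,[0,0,-20],0],[46,[0,0,0],0]]'
```

```text
time_s: 3.3
ee_pos: [0.5756, 0.2125, 0.1873]
ee_rot: [0.001, -0.678, 0.735, 0.004]
contact_force: [0.7, 0.1, -0.2]
gripper_width: 0.0461
time_s: 3.7
ee_pos: [0.5722, 0.2011, 0.0604]
ee_rot: [-0.003, -0.674, 0.739, 0.005]
contact_force: [-0.2, 0.6, -0.2]
gripper_width: 0.0462
```

```bash
python3 -m pendant '[[46,[0,12,-30],1],[46,[0,0,-18],0],[46,[0,0,0],0]]';python3 - <<'E'
from h import *
s=read_state();print(s['ee_pos'],s['ee_rot']);snap('wrist','w2')
E
```

```text
time_s: 4.0
ee_pos: [0.5763, 0.211, 0.0173]
ee_rot: [0.001, -0.679, 0.734, 0.004]
contact_force: [-0.0, -0.2, -0.2]
gripper_width: 0.046
[0.57628597 0.21100444 0.0173033 ] [ 0.00123138 -0.67891992  0.73420235  0.0036242 ]
```

View pics/w2.png

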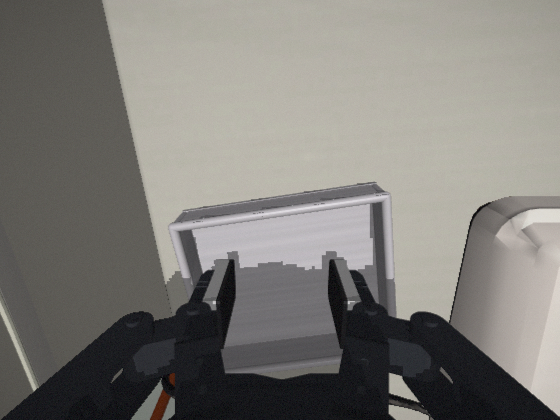

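```bash
python3 -m pendant '[[46,[0,0,-8],0],[46,[0,-15,0],0],[46,[-2,-20,0],0],[46,[-2,-25,0],0],[46,[-2,-25,0],0]]';python3 -m pendant '[[46,[-1,-20,0],0],[46,[0,0,0],0]]'
python3 - <<'E'
from h import *
s=read_state();print(s['ee_pos'],s['ee_rot']);snap('wrist','w3')
E
```

```text
time_s: 4.55
ee_pos: [0.5753, 0.1249, 0.0177]
ee_rot: [0.01, -0.68, 0.733, 0.002]
contact_force: [1.6, 1.3, -0.4]
gripper_width: 0.0459
time_s: 4.75
ee_pos: [0.5735, 0.0991, 0.0196]
ee_rot: [0.011, -0.678, 0.735, 0.001]
contact_force: [-0.2, -0.0, -0.8]
gripper_width: 0.0462
[0.57347661 0.09907731 0.01956189] [ 0.01072179 -0.67836417  0.73464631  0.00137496]
```

View pics/w3.png

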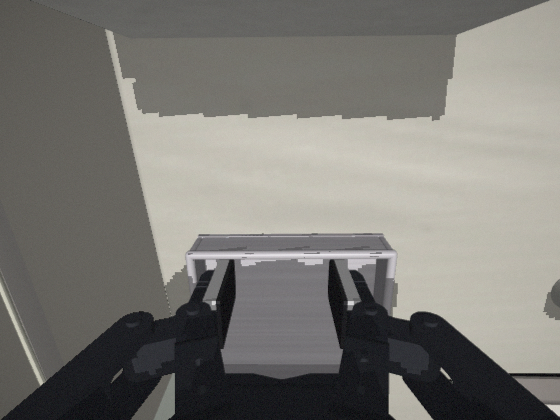

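```bash
python3 - <<'E'
from h import *
s=read_state();c=camera('wrist')
for u,v,z in((130,38,0),(457,36,0),(187,255,.022),(396,252,.022),(190,236,0),(386,234,0)): print(u,v,wz(u,v,z,s,c).round(4))
E
cat > /dev/null; sed -i 's/^print(.vial.*$//' fit.py
```

```text
130 38 [ 0.6333 -0.0125  0.    ]
457 36 [ 0.4876 -0.0015  0.    ]
187 255 [0.6183 0.0864 0.022 ]
396 252 [0.5178 0.092  0.022 ]
190 236 [0.6231 0.0858 0.    ]
386 234 [0.5161 0.0924 0.    ]
```

```bash
python3 -m pendant '[[46,[0,8,20],0],[46,[0,0,30],0],[46,[0,50,0],0],[46,[0,47,0],0],[46,[0,0,0],0]]';python3 - <<'E'
from h import *
s=read_state();print(s['ee_pos'],s['ee_rot']);snap('wrist','w4')
E
```

```text
time_s: 5.35
ee_pos: [0.5751, 0.2091, 0.0738]
ee_rot: [0.013, -0.678, 0.735, 0.001]
contact_force: [-0.6, 1.1, 0.3]
gripper_width: 0.0457
[0.57509899 0.20910593 0.07381211] [ 1.32954101e-02 -6.78394583e-01  7.34577082e-01  7.29896450e-04]
```

View pics/w4.png

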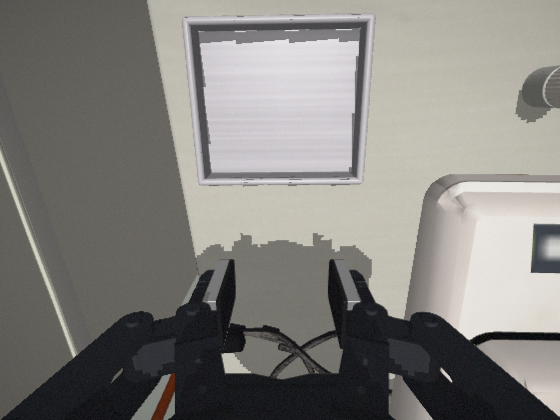

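```bash
python3 -m pendant '[[46,[0,0,-35],0],[46,[0,0,-22],0],[46,[0,0,0],0]]'
python3 - <<'E'
from h import *
s=read_state();print(s['ee_pos'],s['ee_rot']);c=snap('wrist','w5')
for u,v in((200,184),(364,183)): pass
E
```

```text
time_s: 5.7
ee_pos: [0.5743, 0.2079, 0.0164]
ee_rot: [0.014, -0.679, 0.734, 0.001]
contact_force: [-1.2, 1.0, 0.5]
gripper_width: 0.0461
[0.57434401 0.20794024 0.01644775] [ 0.01365585 -0.67873243  0.73425831  0.00074093]
```

View pics/w5.png

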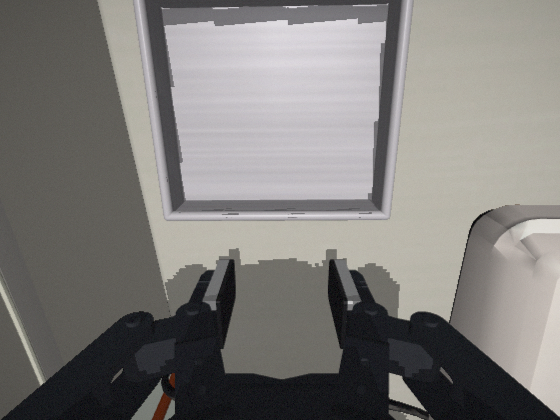

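```bash
python3 -m pendant '[[46,[0,-8,-8],0],[46,[-1,-15,-2],0],[46,[-1,-20,-2],0],[46,[-2,-25,-2],0],[46,[-1,-15,-2],0]]';python3 - <<'E'
from h import *
s=read_state();print(s['ee_pos'],s['ee_rot']);c=snap('wrist','w6');print(read_state()['ee_pos'])
E
```

```text
time_s: 6.25
ee_pos: [0.5758, 0.1245, 0.0077]
ee_rot: [0.024, -0.68, 0.733, -0.002]
contact_force: [-0.1, 3.6, 2.9]
gripper_width: 0.0456
[0.57576668 0.12452504 0.00774897] [ 0.02362803 -0.68001319  0.73281664 -0.00188227]
[0.5749249  0.12262013 0.00732665]
```

View pics/w6.png

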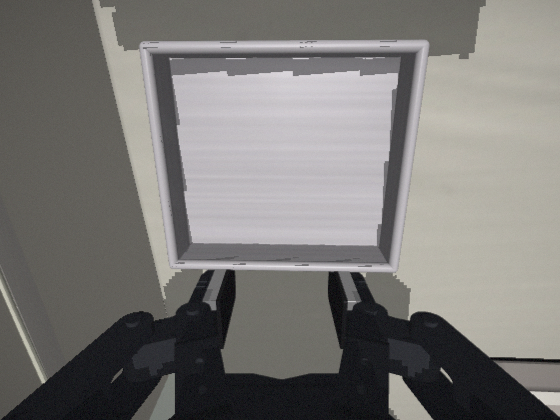

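```bash
python3 -m pendant '[[46,[-3,-12,0],0],[46,[-2,-8,0],0],[46,[-1,-5,0],0],[46,[-1,-4,0],0],[46,[0,0,0],0]]';python3 - <<'E'
from h import *
s=read_state();print(s['ee_pos'],s['ee_rot']);c=snap('wrist','w7');snap('top','t7');snap('side','s7')
import pickle;pickle.dump((s,c),open('w7.pkl','wb'))
E
```

```text
time_s: 6.8
ee_pos: [0.568, 0.0934, 0.0081]
ee_rot: [0.025, -0.679, 0.734, -0.001]
contact_force: [-0.5, -0.6, -0.7]
gripper_width: 0.046
[0.56803268 0.09338602 0.00806964] [ 0.02522579 -0.67886568  0.73382805 -0.0011968 ]
```

View pics/w7.png

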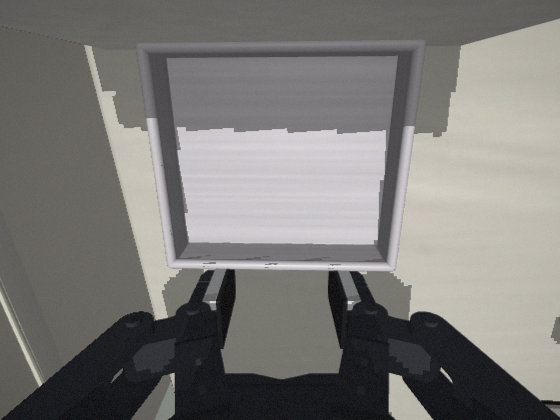

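View pics/s7.png

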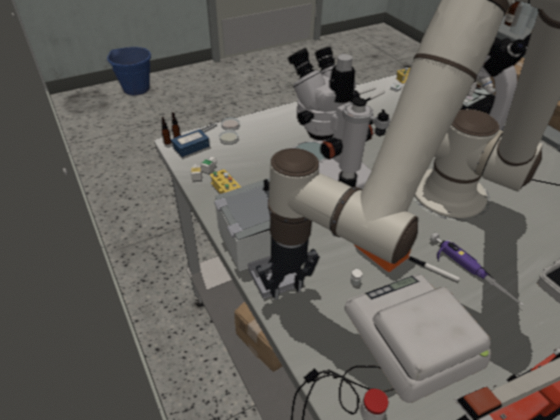

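```bash
python3 -m pendant '[[46,[0,-5,0],0],[46,[0,-5,0],0]]';python3 -m pendant '[[46,[0,-5,0],0]]';python3 - <<'E'
from h import *
s=read_state();print(s['ee_pos'],s['ee_rot']);c=snap('wrist','w8')
E
```

```text
time_s: 7.15
ee_pos: [0.5683, 0.0927, 0.0082]
ee_rot: [0.031, -0.679, 0.734, 0.001]
contact_force: [-7.6, 26.2, 1.8]
gripper_width: 0.0462
time_s: 7.25
ee_pos: [0.5682, 0.0928, 0.0084]
ee_rot: [0.033, -0.679, 0.733, 0.003]
contact_force: [-6.3, 23.0, 1.0]
gripper_width: 0.0461
[0.56823654 0.09284569 0.00835602] [ 0.03310346 -0.67919495  0.73320595  0.00272463]
```

View pics/w8.png

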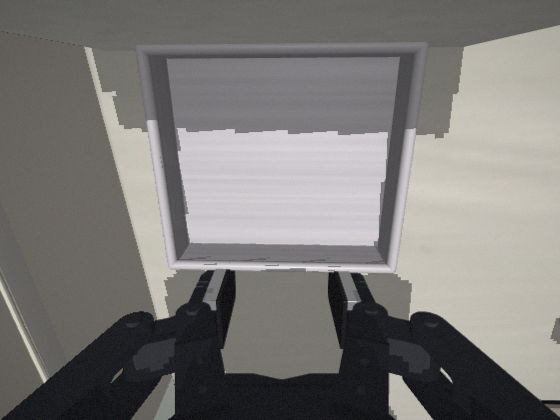

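```bash
python3 - <<'E'
from h import *
s=read_state();c=camera('wrist')
for u,v,z in((86,46,0),(463,46,0),(137,45,.022),(427,45,.022),(170,270,.022),(399,270,.022)): print(wz(u,v,z,s,c).round(4))
E
python3 -m pendant '[[46,[0,5,0],0],[46,[0,20,0],0],[46,[0,10,30],0],[46,[0,10,50],0],[46,[0,0,50],0]]'
python3 - <<'E'
from h import *
s=read_state();print(s['ee_pos'],s['ee_rot']);c=snap('wrist','w9')
E
```

```text
[ 0.642  -0.0154  0.    ]
[ 0.4877 -0.0028  0.    ]
[ 0.6105 -0.011   0.022 ]
[ 0.5099 -0.0027  0.022 ]
[0.6175 0.0809 0.022 ]
[0.5145 0.0862 0.022 ]
time_s: 7.85
ee_pos: [0.561, 0.1368, 0.1324]
ee_rot: [0.021, -0.68, 0.733, 0.006]
contact_force: [1.0, 0.6, 0.4]
gripper_width: 0.0463
[0.56100123 0.13681051 0.1324355 ] [ 0.02075014 -0.67956279  0.73330035  0.00586919]
```

View pics/w9.png

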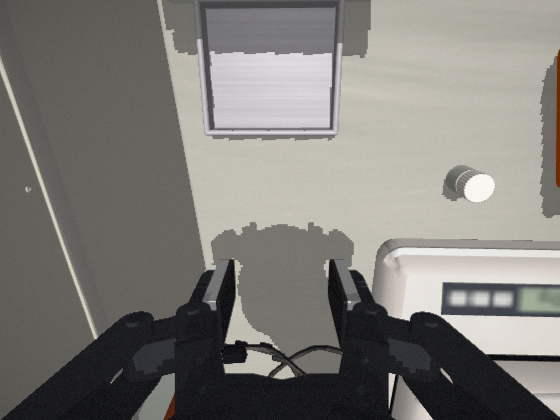

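```bash
python3 -m pendant '[[46,[0,0,50],0],[46,[0,0,50],0],[46,[-10,-30,50],0],[46,[-20,-50,30],0],[46,[-15,-40,0],0]]'
python3 -m pendant '[[46,[0,-20,0],0],[46,[0,0,0],0]]'
python3 - <<'E'
from h import *
import pickle
s=read_state();print(s['ee_pos'],s['ee_rot']);c=snap('wrist','w10');c2=snap('top','t10');pickle.dump((s,c,c2),open('w10.pkl','wb'))
E
```

```text
time_s: 8.4
ee_pos: [0.5253, 0.03, 0.3044]
ee_rot: [0.028, -0.682, 0.731, -0.001]
contact_force: [0.9, -0.8, -0.5]
gripper_width: 0.0459
time_s: 8.6
ee_pos: [0.5229, 0.0047, 0.3063]
ee_rot: [0.029, -0.68, 0.733, -0.002]
contact_force: [0.3, -0.2, -0.6]
gripper_width: 0.046
[0.52293493 0.00473489 0.30626693] [ 0.02910782 -0.68002924  0.73260532 -0.00155712]
```

View pics/w10.png

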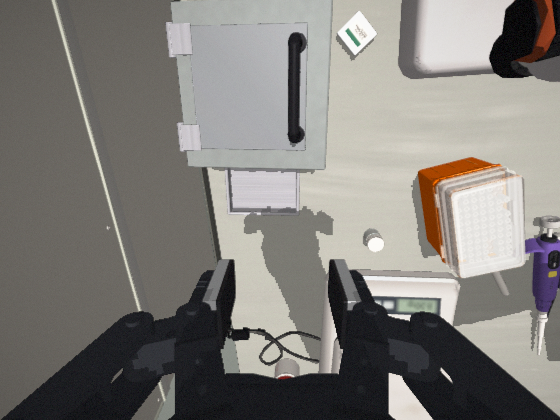

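Run:
```python
from h import *
import pickle
s,c,c2=pickle.load(open('w10.pkl','rb'))
for u,v,z in((297,42,.147),(295,133,.147),(325,169,.117),(188,164,.113),(228,213,.022),(299,215,.022),(229,170,.022),(299,168,.022)): print(wz(u,v,z,s,c).round(4))
```

```text
[ 0.5072 -0.1164  0.147 ]
[ 0.5133 -0.0426  0.147 ]
[ 4.848e-01 -1.000e-04  1.170e-01]
[ 0.6292 -0.014   0.113 ]
[0.6166 0.0781 0.022 ]
[0.5158 0.0871 0.022 ]
[0.6069 0.016  0.022 ]
[0.512  0.0194 0.022 ]
```

```bash
python3 -m pendant '[[46,[-5,-45,-40],0],[46,[-5,-35,-40],0],[46,[0,0,-40],0],[46,[0,0,-20],0],[46,[0,0,0],0]]' 20
python3 - <<'E'
from h import *
s=read_state();R=Ro.from_quat(np.roll(s['ee_rot'],-1)).as_matrix();print(R.round(3))
E
```

```text
time_s: 9.2
ee_pos: [0.5144, -0.0639, 0.1668]
ee_rot: [0.028, -0.683, 0.73, -0.001]
contact_force: [-0.4, 0.6, 0.0]
gripper_width: 0.0461
[[-0.066 -0.997  0.042]
 [-0.997  0.068  0.038]
 [-0.04  -0.04  -0.998]]
```

```bash
python3 -m pendant '[[46,[-3,-16,-5],0],[46,[0,0,-20],0],[46,[0,0,-8],0],[46,[0,0,0],0]]'
python3 - <<'E'
from h import *
s=read_state();print(s['ee_pos']);snap('wrist','w11');snap('side','s11')
E
```

```text
time_s: 9.6
ee_pos: [0.5146, -0.0775, 0.1347]
ee_rot: [0.029, -0.685, 0.728, -0.002]
contact_force: [0.4, 0.3, -0.2]
gripper_width: 0.0463
[ 0.51461994 -0.07749475  0.13470559]
```

View pics/w11.png

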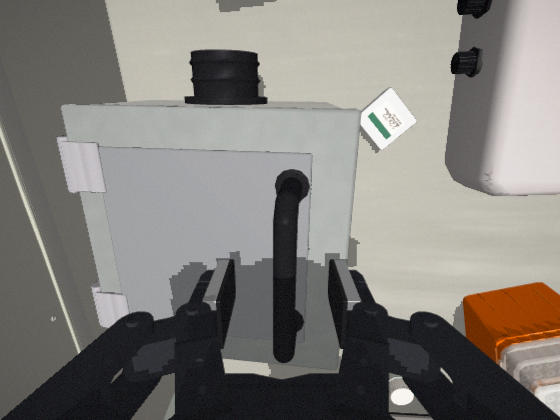

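View pics/s11.png

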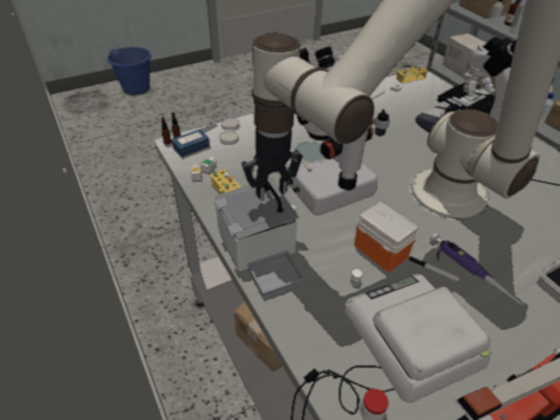

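```bash
python3 -m pendant '[[5,[0,0,0],0],[5,[0,0,0],0],[5,[0,0,0],0],[5,[0,0,0],0]]' 25;  python3 -m pendant '[[5,[0,0,0],0],[5,[0,0,0],0]]'
```

```text
time_s: 10.1
ee_pos: [0.5133, -0.0767, 0.1373]
ee_rot: [0.029, -0.685, 0.728, -0.001]
contact_force: [4.1, -1.3, -4.7]
gripper_width: 0.0091
time_s: 10.3
ee_pos: [0.5134, -0.0767, 0.1373]
ee_rot: [0.029, -0.685, 0.728, -0.001]
contact_force: [0.1, 0.3, -2.2]
gripper_width: 0.0089
```

```bash
python3 -m pendant '[[5,[7,-0.5,16],0],[5,[10,-0.7,15],0],[5,[12,-0.8,13],0],[5,[0,0,0],0]]'
python3 - <<'E'
from h import *
s=read_state();print(s['ee_pos']);snap('side','s12')
E
```

```text
time_s: 10.7
ee_pos: [0.5419, -0.0788, 0.1805]
ee_rot: [0.027, -0.684, 0.729, 0.0]
contact_force: [-0.2, -1.1, -0.3]
gripper_width: 0.0092
[ 0.54186598 -0.07879845  0.18047245]
```

View pics/s12.png

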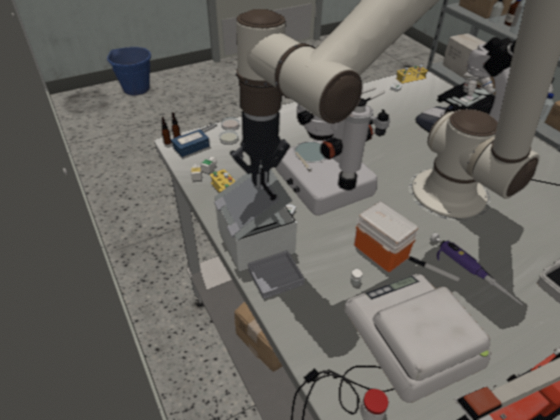

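```bash
python3 -m pendant '[[5,[13,-0.9,12],0],[5,[15,-1,9],0],[5,[16,-1,7],0],[5,[0,0,0],0]]'; python3 -m pendant '[[5,[17,-1,4],0],[5,[17,-1,2],0],[5,[0,0,0],0]]'
python3 - <<'E'
from h import *
s=read_state();print(s['ee_pos']);snap('side','s13');snap('wrist','w13')
E
```

```text
time_s: 11.15
ee_pos: [0.5776, -0.0813, 0.2051]
ee_rot: [0.021, -0.684, 0.729, 0.007]
contact_force: [0.3, 0.1, 0.1]
gripper_width: 0.0094
time_s: 11.45
ee_pos: [0.6079, -0.0835, 0.2119]
ee_rot: [0.019, -0.684, 0.729, 0.009]
contact_force: [1.0, -0.3, 0.6]
gripper_width: 0.0087
[ 0.60785876 -0.08351999  0.21188513]
```

View pics/s13.png

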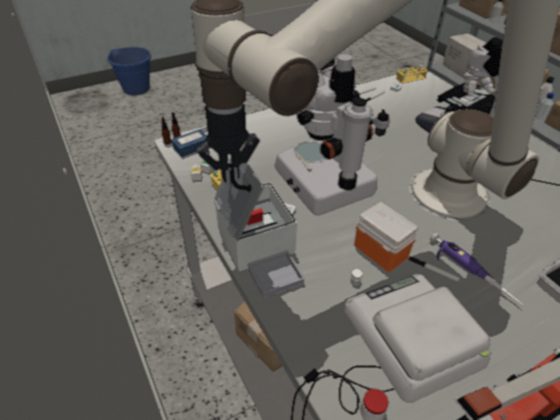

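View pics/w13.png

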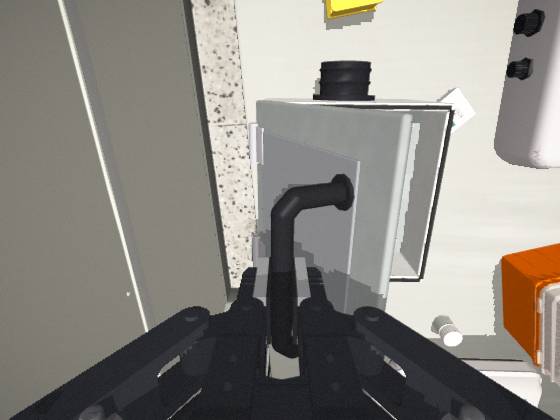

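```bash
python3 -m pendant '[[25,[0,0,0],0],[25,[0,0,0],0],[25,[0,0,20],0],[25,[0,0,50],0],[25,[0,0,50],0]]'
python3 - <<'E'
from h import *
s=read_state();print(s['ee_pos'],s['qpos']);snap('side','s14')
E
```

```text
time_s: 12.05
ee_pos: [0.5989, -0.0824, 0.3233]
ee_rot: [0.011, -0.684, 0.729, 0.018]
contact_force: [1.8, -0.2, 1.2]
gripper_width: 0.025
[ 0.59885863 -0.08237469  0.32331497] [ 0.10920937  0.31092272  0.14189108 -0.04258013 -1.40579626 -0.16671691]
```

View pics/s14.png

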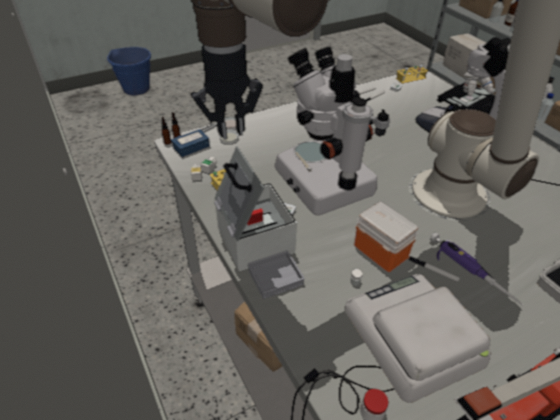

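```bash
python3 -m pendant '[[5,[-20,0,0],-8.5],[5,[-20,0,0],-8.5],[5,[-20,0,0],-8.5],[5,[-15,0,0],-8.5],[5,[0,0,0],-8.5]]';python3 -m pendant '[[5,[0,0,0],-8.5],[5,[0,0,0],-8.5],[5,[0,0,0],-8.5],[5,[0,0,0],-8.5],[5,[0,0,0],-8.5]]';python3 - <<'E'
from h import *
s=read_state();R=Ro.from_quat(np.roll(s['ee_rot'],-1)).as_matrix();print(R.round(3),s['qpos'],np.degrees(np.arctan2(R[1,1],R[0,1])))
E
```

```text
time_s: 12.6
ee_pos: [0.5244, -0.083, 0.3357]
ee_rot: [0.023, -0.368, 0.93, 0.002]
contact_force: [-0.1, 0.9, -0.1]
gripper_width: 0.0048
time_s: 13.1
ee_pos: [0.5207, -0.0824, 0.3341]
ee_rot: [0.023, -0.002, 1.0, -0.006]
contact_force: [0.6, -0.4, 0.5]
gripper_width: 0.0055
[[-0.999 -0.003  0.046]
 [-0.003  1.    -0.012]
 [-0.046 -0.012 -0.999]] [ 0.16210099  0.13390751 -0.08599853  0.01962676 -1.30768309 -1.73445248] 90.1643757134877
```

```bash
python3 -m pendant '[[5,[0,-2,-45],-4.2],[5,[0,0,-45],0],[5,[0,0,-30],0],[5,[0,0,0],0]]';python3 - <<'E'
from h import *
s=read_state();print(s['ee_pos']);snap('side','s15')
E
```

```text
time_s: 13.5
ee_pos: [0.5187, -0.0841, 0.2112]
ee_rot: [0.026, 0.038, 0.999, -0.006]
contact_force: [-0.5, 0.8, -0.5]
gripper_width: 0.0049
[ 0.51872129 -0.08412686  0.21115361]
```

View pics/s15.png

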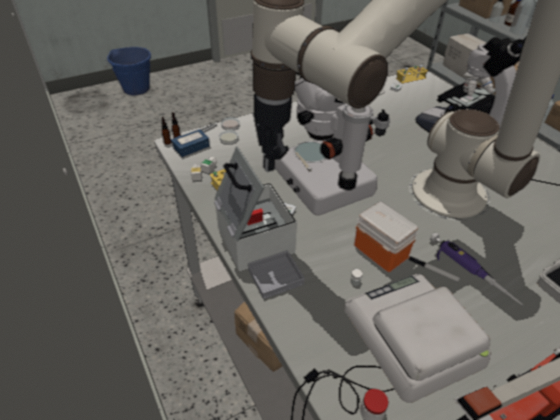

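```bash
python3 -m pendant '[[5,[25,-1,0],0],[5,[20,-2,-1],0],[5,[20,-2,-1],0],[5,[15,-1,0],0],[5,[0,0,0],0]]';python3 -m pendant '[[5,[10,-1,0],0],[5,[10,-1,0],0],[5,[0,0,0],0]]'
```

```text
time_s: 14.05
ee_pos: [0.6057, -0.0907, 0.223]
ee_rot: [0.035, 0.036, 0.999, -0.006]
contact_force: [-0.9, 1.3, -0.6]
gripper_width: 0.0047
time_s: 14.35
ee_pos: [0.6258, -0.0927, 0.2271]
ee_rot: [0.037, 0.036, 0.999, -0.006]
contact_force: [0.1, 0.3, 1.0]
gripper_width: 0.0046
```

```bash
python3 -m pendant '[[5,[7,-0.5,-2],0],[5,[5,0,-2],0],[5,[0,0,0],0]]';python3 - <<'E'
from h import *
s=read_state();print(s['ee_pos'],s['contact_force']);snap('side','s16')
E
```

```text
time_s: 14.65
ee_pos: [0.633, -0.0933, 0.2266]
ee_rot: [0.032, 0.036, 0.999, -0.007]
contact_force: [-0.2, 0.2, -0.1]
gripper_width: 0.0047
[ 0.63298681 -0.09327872  0.22659898] [-0.24978     0.16032998 -0.07828108]
```

View pics/s16.png

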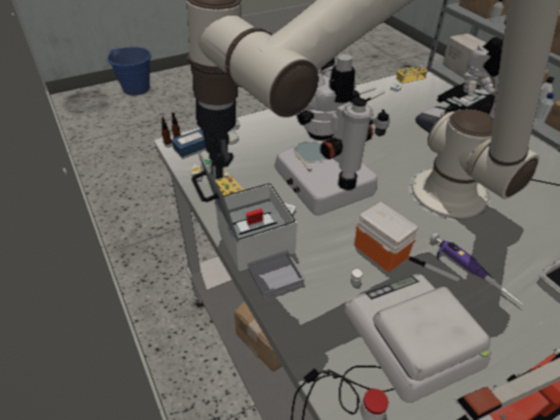

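```bash
python3 -m pendant '[[5,[-30,2,10],0],[40,[-30,3,20],0],[40,[-30,2,20],0],[40,[-30,2,20],0],[40,[0,0,0],0]]';python3 - <<'E'
from h import *
import pickle
s=read_state();print(s['ee_pos'],s['ee_rot']);c=snap('wrist','w17');c1=snap('side','s17');c2=snap('top','t17');pickle.dump((s,c,c1,c2),open('w17.pkl','wb'))
for n,a,b,k in(('s17',slice(110,310),slice(160,330),3),):
    im=cv2.imread(f'pics/{n}.png');cv2.imwrite(f'pics/{n}a.png',cv2.resize(im[a,b],None,fx=k,fy=k,interpolation=cv2.INTER_CUBIC))
E
```

```text
time_s: 15.2
ee_pos: [0.5125, -0.0842, 0.2978]
ee_rot: [0.036, 0.036, 0.999, -0.007]
contact_force: [0.8, -0.5, 0.4]
gripper_width: 0.04
[ 0.51248062 -0.08421655  0.29776062] [ 0.03561121  0.03551283  0.99871077 -0.00689101]
```

View pics/w17.png

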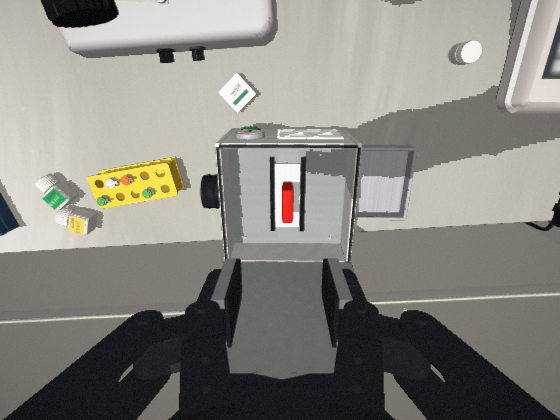

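View pics/s17a.png

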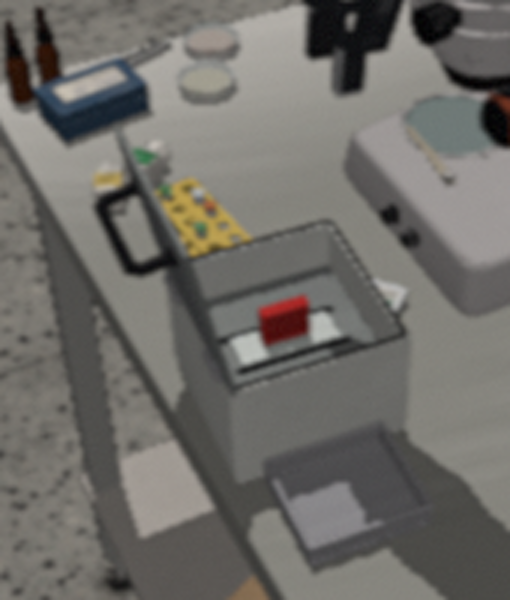

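View pics/t17.png

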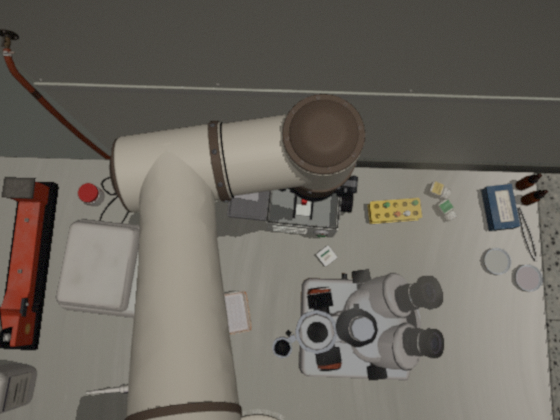

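Run:
```python
import cv2
im=cv2.imread('pics/w17.png');cv2.imwrite('pics/w17a.png',cv2.resize(im[125:275,200:420],None,fx=3.6,fy=3.6,interpolation=cv2.INTER_CUBIC))
```

```text
(no output)
```

View pics/w17a.png

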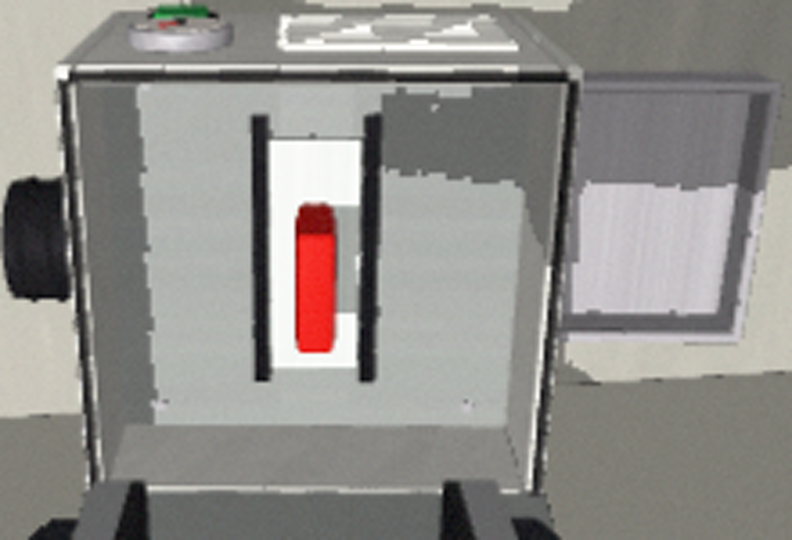

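Run:
```python
from h import *
import pickle
s,c,_,_=pickle.load(open('w17.pkl','rb'))
f=lambda x,y,z:wz(200+x/3.6,125+y/3.6,z,s,c).round(4)
print('tab',f(315,293,.102),f(315,236,.102),f(315,351,.102))
print('flange',f(315,252,.068),f(268,138,.068),f(362,138,.068))
print('rim',f(62,72,.108),f(578,72,.108),f(540,490,.108),f(95,490,.108))
P=[f(x,y,.022) for x,y in((778,80),(740,341),(566,333))];print('tray',P)
```

```text
tab [ 0.555  -0.0818  0.102 ] [ 0.5364 -0.0806  0.102 ] [ 0.5748 -0.083   0.102 ]
flange [ 0.5538 -0.0815  0.068 ] [ 0.5137 -0.0941  0.068 ] [ 0.5157 -0.0638  0.068 ]
rim [ 0.4807 -0.1487  0.108 ] [ 0.4907 -0.0035  0.108 ] [ 0.6266 -0.0128  0.108 ] [ 0.6173 -0.1581  0.108 ]
tray [array([0.5166, 0.0862, 0.022 ]), array([0.6182, 0.0805, 0.022 ]), array([0.6103, 0.013 , 0.022 ])]
```

```bash
python3 -m pendant '[[40,[30,1,0],0],[40,[14,1,-20],0],[40,[0,0,-45],0],[40,[0,0,-45],0],[40,[0,0,0],0]]';python3 - <<'E'
from h import *
import pickle
s=read_state();print(s['ee_pos'],s['ee_rot']);c=snap('wrist','w18');snap('side','s18')
E
```

```text
time_s: 15.85
ee_pos: [0.5631, -0.0822, 0.1754]
ee_rot: [0.031, 0.036, 0.999, -0.007]
contact_force: [-0.7, 0.2, -1.1]
gripper_width: 0.0401
[ 0.56309486 -0.08220029  0.1754012 ] [ 0.03112942  0.0363031   0.99882855 -0.0073876 ]
```

View pics/w18.png

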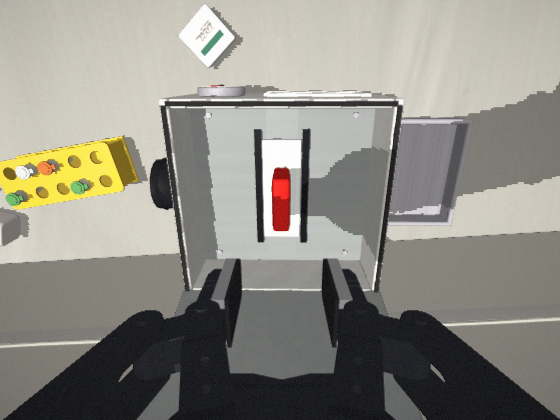

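```bash
python3 -m pendant '[[40,[-7,0,-40],0],[40,[-1,0,-35],0],[40,[0,0,-15],0],[40,[0,0,0],0]]';python3 - <<'E'
from h import *
import pickle
s=read_state();print(s['ee_pos'],s['ee_rot']);c=snap('wrist','w19');snap('side','s19')
E
```

```text
time_s: 16.35
ee_pos: [0.5703, -0.082, 0.1019]
ee_rot: [0.05, 0.034, 0.998, -0.007]
contact_force: [-0.6, -1.0, 0.2]
gripper_width: 0.0403
[ 0.57029408 -0.08197528  0.10194381] [ 0.05003297  0.03384429  0.99814671 -0.00737582]
```

View pics/w19.png

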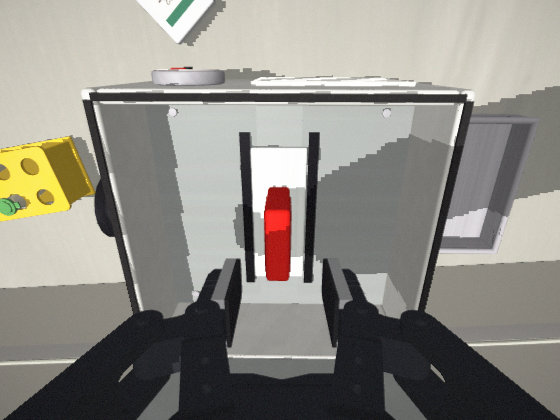

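```bash
python3 -m pendant '[[40,[-10,0,0],0],[40,[-5,0,0],0],[40,[0,0,0],0]]';python3 - <<'E'
from h import *
s=read_state();print(s['ee_pos'],s['ee_rot'],s['qpos'],s['joint_efforts'])
E
```

```text
time_s: 16.75
ee_pos: [0.5589, -0.0816, 0.1095]
ee_rot: [0.057, 0.033, 0.998, -0.007]
contact_force: [0.4, -0.2, -0.4]
gripper_width: 0.0401
[ 0.55889864 -0.08157197  0.10949808] [ 0.05713122  0.03340957  0.99778571 -0.00659611] [ 0.16072714  0.35315963 -0.4104251   0.05436995 -0.6982657  -1.83820963] [ 1.44926127e-02 -3.37400508e+01  1.49651867e+01  3.28632206e+00
  2.18108576e-01 -6.62795108e-03]
```

```bash
python3 -m pendant '[[40,[-6,0,-15],0],[40,[-5,0,-12],0],[40,[0,0,-4],0],[40,[0,0,0],0]]';python3 - <<'E'
from h import *
s=read_state();print(s['ee_pos'],s['ee_rot'])
E
```

```text
time_s: 17.15
ee_pos: [0.5497, -0.0813, 0.082]
ee_rot: [0.061, 0.033, 0.998, -0.006]
contact_force: [0.7, 0.6, 0.1]
gripper_width: 0.0397
[ 0.54965077 -0.08130576  0.08199177] [ 0.06146     0.03283649  0.99755023 -0.00616169]
```

```bash
python3 -m pendant '[[40,[6,0,-5],0],[40,[0,0,-1],0],[40,[0,0,0],0]]';python3 - <<'E'
from h import *
s=read_state();print(s['ee_pos'],s['ee_rot'])
snap('wrist','w20');snap('side','s20')
E
```

```text
time_s: 17.45
ee_pos: [0.5581, -0.0812, 0.0772]
ee_rot: [0.063, 0.033, 0.997, -0.006]
contact_force: [0.6, 0.7, -0.1]
gripper_width: 0.0401
[ 0.55806302 -0.08115985  0.07716174] [ 0.063195    0.03259226  0.99745053 -0.00604816]
```

View pics/w20.png

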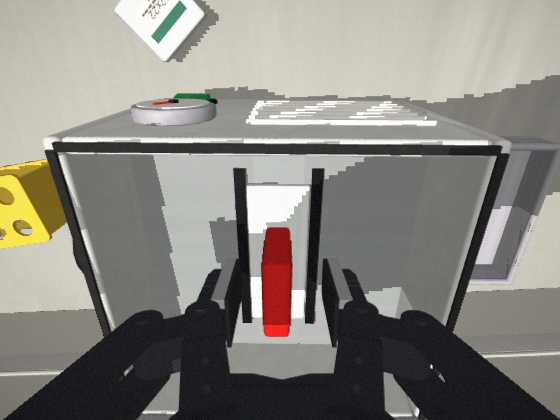

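View pics/s20.png

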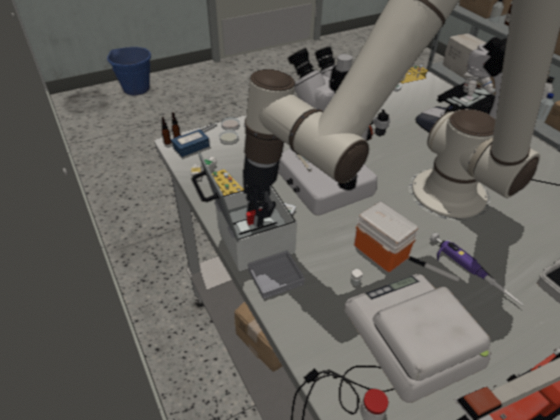

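```bash
python3 -m pendant '[[5,[0,0,0],0],[5,[0,0,0],0],[5,[0,0,0],0],[5,[0,0,0],0]]' 45;  python3 -m pendant '[[5,[0,0,0],0],[5,[0,0,0],0]]'
python3 - <<'E'
from h import *
s=read_state();print(s['ee_pos'],s['ee_rot'])
snap('wrist','w21')
E
```

```text
time_s: 17.95
ee_pos: [0.558, -0.0812, 0.0775]
ee_rot: [0.063, 0.033, 0.997, -0.006]
contact_force: [0.5, 0.9, -1.0]
gripper_width: 0.0107
time_s: 18.15
ee_pos: [0.558, -0.0812, 0.0776]
ee_rot: [0.064, 0.033, 0.997, -0.006]
contact_force: [0.4, 0.3, -0.3]
gripper_width: 0.011
[ 0.55804553 -0.08124022  0.07756353] [ 0.06351338  0.03261528  0.99742971 -0.00602244]
```

View pics/w21.png

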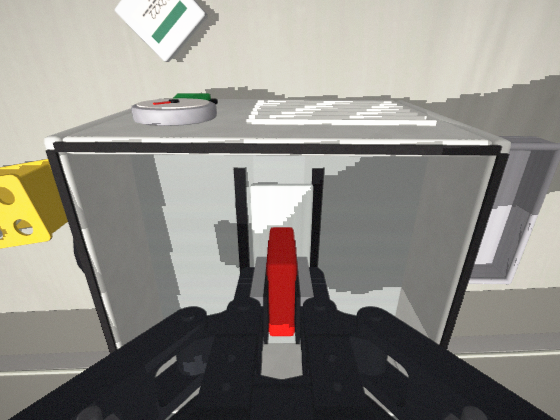

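```bash
python3 -m pendant '[[5,[0,0,8],0],[5,[0,0,12],0],[5,[0,0,12],0],[5,[0,0,12],0],[5,[0,0,0],0]]';python3 - <<'E'
from h import *
s=read_state();print(s['ee_pos'],s['ee_rot'])
E
```

```text
time_s: 18.7
ee_pos: [0.5572, -0.0813, 0.1239]
ee_rot: [0.063, 0.033, 0.997, -0.006]
contact_force: [1.0, -0.7, -0.1]
gripper_width: 0.0115
[ 0.55716575 -0.08125126  0.12389577] [ 0.06250664  0.03262212  0.99749247 -0.00612325]
```

```bash
python3 -m pendant '[[5,[0,0,15],0],[5,[0,0,15],0],[5,[0,0,15],0],[5,[0,0,15],0],[5,[0,0,0],0]]';python3 -m pendant '[[5,[0,0,15],0],[5,[0,0,10],0],[5,[0,0,0],0]]';python3 - <<'E'
from h import *
s=read_state();print(s['ee_pos'],s['ee_rot'])
snap('side','s22');c=snap('wrist','w22')
E
```

```text
time_s: 19.2
ee_pos: [0.5556, -0.0811, 0.1842]
ee_rot: [0.061, 0.033, 0.998, -0.006]
contact_force: [0.7, 0.1, -0.0]
gripper_width: 0.011
time_s: 19.5
ee_pos: [0.5535, -0.081, 0.2067]
ee_rot: [0.058, 0.034, 0.998, -0.006]
contact_force: [0.9, -0.0, -0.8]
gripper_width: 0.011
[ 0.55347629 -0.08097797  0.20668884] [ 0.05820769  0.03354252  0.99772564 -0.00550541]
```

View pics/s22.png

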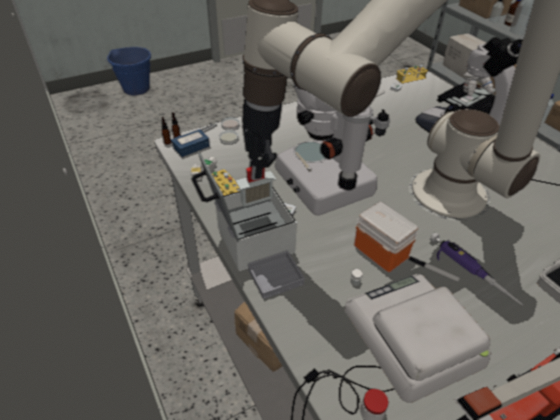

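View pics/w22.png

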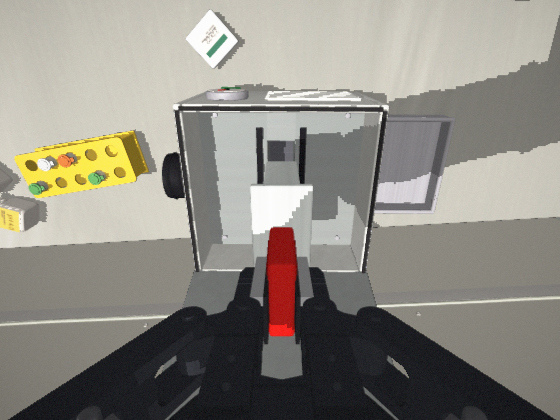

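```bash
python3 -m pendant '[[5,[0,15,0],0],[5,[1,20,0],0],[5,[1,20,0],0],[5,[2,20,0],0],[5,[2,15,0],0]]';python3 -m pendant '[[5,[2,12,0],0],[5,[2,10,0],0],[5,[0,0,0],0]]';python3 - <<'E'
from h import *
s=read_state();print(s['ee_pos'],s['ee_rot'])
E
```

```text
time_s: 20.1
ee_pos: [0.5555, 0.0097, 0.1993]
ee_rot: [0.052, 0.036, 0.998, -0.006]
contact_force: [0.9, 0.1, -0.5]
gripper_width: 0.0111
time_s: 20.4
ee_pos: [0.5588, 0.0341, 0.1967]
ee_rot: [0.05, 0.035, 0.998, -0.007]
contact_force: [0.1, -0.3, -0.6]
gripper_width: 0.0112
[0.558781   0.03412846 0.19665708] [ 0.04975613  0.03541651  0.99810913 -0.00693952]
```

```bash
python3 -m pendant '[[5,[3,2,-8],0],[5,[3,2,-10],0],[5,[2,0,-6],0],[5,[0,0,0],0],[5,[0,0,0],0]]';python3 - <<'E'
from h import *
import pickle
s=read_state();print(s['ee_pos'],s['ee_rot'],s['qvel'].round(4))
c=snap('side','s23');w=snap('wrist','w23');t=snap('top','t23');pickle.dump((s,w,c,t),open('w23.pkl','wb'))
im=cv2.imread('pics/s23.png');cv2.imwrite('pics/s23a.png',cv2.resize(im[130:310,180:350],None,fx=3.3,fy=3.3,interpolation=cv2.INTER_CUBIC))
E
```

```text
time_s: 20.9
ee_pos: [0.5667, 0.0367, 0.169]
ee_rot: [0.048, 0.037, 0.998, -0.008]
contact_force: [0.2, 1.2, -1.5]
gripper_width: 0.0109
[0.5666669  0.03665554 0.16900168] [ 0.04825614  0.03652775  0.99813852 -0.00752075] [-0.0051  0.0119 -0.0071 -0.0016  0.0041  0.0003]
```

View pics/s23a.png

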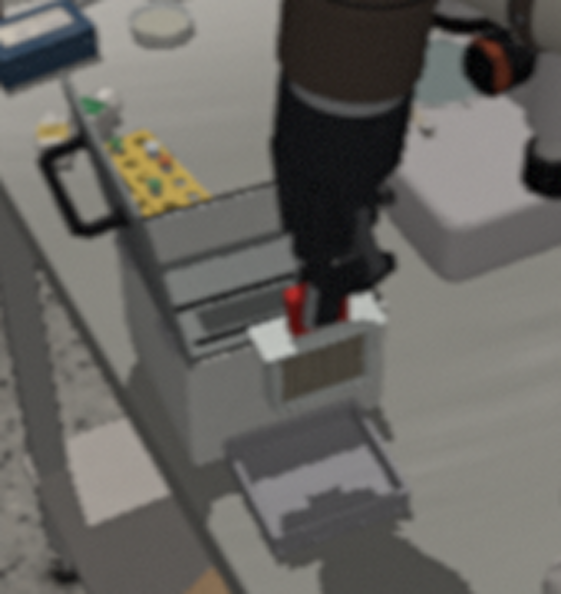

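View pics/w23.png

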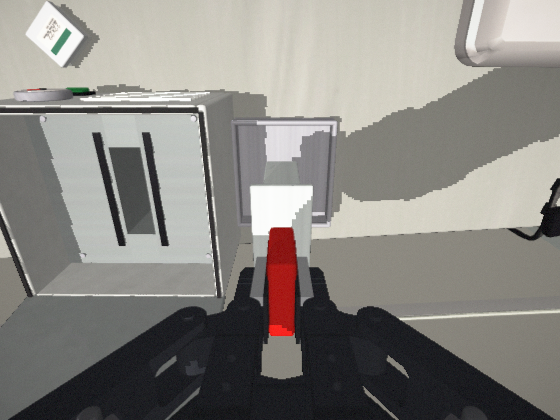

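Run:
```python
from h import *
import pickle
s,w,c,t=pickle.load(open('w23.pkl','rb'))
P=np.array([wz(u,v,.022,s,w)[:2] for u,v in((233,120),(340,118),(330,226),(237,224))]);print(P.round(4),P.mean(0))
print('flange top z~.16',[wz(u,v,.099+.06,s,w).round(4) for u,v in((251,186),(312,186))])
# side: flange corners & base lower corners
S=lambda x,y:(180+x/3.3,130+y/3.3)
print('bottom edge near face in side:',[atz(c,*S(x,y),.098).round(3) for x,y in((275,408),(368,372))])
print('flange near edge', [atz(c,*S(x,y),.16).round(3) for x,y in((265,362),(385,320))])
```

```text
[[ 0.5103 -0.0015]
 [ 0.5151  0.0895]
 [ 0.6174  0.0798]
 [ 0.609  -0.0109]] [0.56294431 0.03923422]
flange top z~.16 [array([0.5229, 0.0261, 0.159 ]), array([0.5249, 0.0551, 0.159 ])]
bottom edge near face in side: [array([0.593, 0.039, 0.098]), array([0.525, 0.039, 0.098])]
flange near edge [array([0.606, 0.052, 0.16 ]), array([0.524, 0.055, 0.16 ])]
```

Run:
```python
from h import *
import pickle
s,w,c,t=pickle.load(open('w23.pkl','rb'))
im=cv2.resize(c['frame'][130:310,180:350],None,fx=3.3,fy=3.3,interpolation=cv2.INTER_CUBIC)
a=-.072;R=np.array([[np.cos(a),-np.sin(a)],[np.sin(a),np.cos(a)]])
def box(hx,hy,z0,z1,col):
    q=[np.r_[np.array([.564,.038])+R@[sx*hx,sy*hy],.0994+z] for z in(z0,z1) for sx,sy in((1,1),(1,-1),(-1,-1),(-1,1))]
    p=[tuple(int(round(v)) for v in (proj(c,x)-[180,130])*3.3) for x in q]
    for i in range(4):
        for A,B in((i,(i+1)%4),(i+4,(i+1)%4+4),(i,i+4)): cv2.line(im,p[A],p[B],col,1)
box(.035,.010,0,.056,(0,255,0));box(.041,.015,.056,.060,(255,255,0));box(.02,.006,.06,.094,(0,255,255))
cv2.imwrite('pics/ov.png',im)
```

```text
(no output)
```

View pics/ov.png

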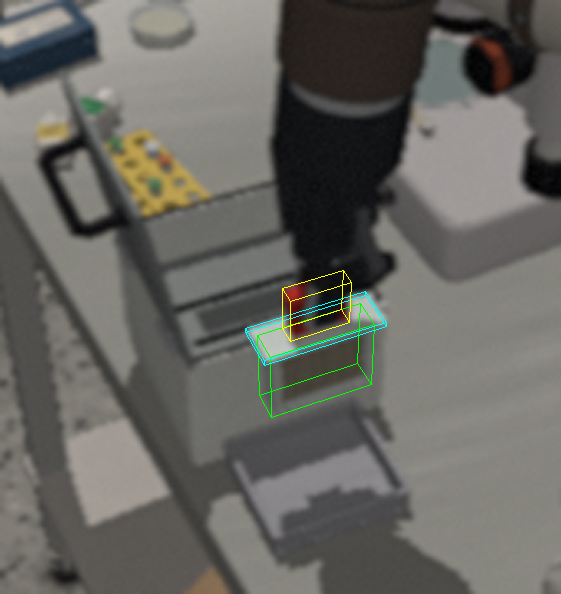

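```bash
python3 -m pendant '[[5,[0,0,0],0],[5,[0,0,0],0]]'; python3 -c "
from rig import *
s=read_state();print(s['qvel'].round(4));print(hand_in())"
```

```text
time_s: 21.25
ee_pos: [0.5671, 0.0368, 0.1704]
ee_rot: [0.049, 0.037, 0.998, -0.007]
contact_force: [0.0, 0.5, -0.3]
gripper_width: 0.0112
[-0.0008 -0.0051  0.0028  0.0022 -0.0001 -0.0004]
the job is handed in; nothing more can be done
None
```

I finished the job in 21.25 s and handed it in. The rig gives no verdict, so the results below come from my own measurements.

- **Tray:** I slid it along the table until it pressed against the unit's left side. My last estimate puts its middle at (0.563, 0.039). It sits square to the unit within about 2°, and within about 5 mm of midway along it.
- **Flap:** I lifted it partway by the handle, then pushed it back from its inner face. I stopped where I worked out the hinge stop should be, but the force reading showed no contact with the stop. In the last pictures it leans back past upright and has stayed there; I did not measure the exact angle.
- **Cassette:** I drew it straight up by the red tab. It hangs at about (0.564, 0.038), within a few millimetres of the tray's middle, with its lower edge about 10 cm above the table. A model of an upright cassette drawn over the side picture matched to about a pixel, and the arm was nearly still at the end.
- **Bystanders:** The gripper never came near any of them, and the last pictures show no visible change.

**Checks that disagreed:**
- **Tilt from points:** Single-point readings in the side picture suggested the cassette might lean by up to about 0.16 rad. The model overlay did not show this, so I took it as pixel error.
- **Gripper lean:** The gripper leans about 6° forward, drift built up over the moves. It changed only about 2° after gripping, so the cassette should be upright within roughly that.

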